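# Turn the reversed battery pack round in its charging dock

### The arm

A 6-joint arm with a two-finger parallel gripper is mounted at the origin on a cart in front of the work surface, level with it; the furniture and walls round the work are solid. World frame = base frame: x ahead of the robot, y to its left, z up, the work surface at z = 0. Lengths are in m, angles in rad, forces in N, time in s.
With the tool pointing down it reaches from about 0.25 to 0.725 m from the base axis. Payload 4 kg.
Tool frame: the origin (TCP) lies between the finger pads; the fingertips stand 17 mm ahead of it and the grasp point (between the pads) lies 2 mm behind it; z points along the fingers, y is the line along which they close (so a half turn about z gives the same grasp; the last joint's range is limited). The gripper opens to 85 mm and grips with 20 to 120 N. Pads are 22 mm wide; open, the fingers measure 114 mm over their backs; the gripper's body (76 mm by 85 mm) begins 54 mm behind the grasp point. The pads swing forward as they close: fully open they stand 13 mm farther back than shut.
Start: joints at [-1.32, 0.241, 0.005, 1.335, 0, 1.571], TCP at [0.124, -0.484, 0.248] pointing down, gripper open.
Joint ranges: [-2.72, 2.72], [-1.05, 1.87], [-1.09, 1.28], [-1.99, 2.15], [-1.42, 1.44], [-3.14, 3.14]. Speed limits (rad/s): [2.79, 2.79, 3.14, 3.14, 3.14, 3.14].

### API

Orientations are given as a unit quaternion [w, x, y, z].
In Python, from workcell import get_state, get_image, order, regions_of gives the robot as it stands.
- The arm moves only by the shell command python3 -m handwheel 'ROWS' [OPENING] [FORCE]. ROWS is JSON, a list of rows, each a list of 6 numbers: the shift along the world's x, y, z each as a share of 0.5 m, from -1 to 1, then the turn, a rotation vector about the world's x, y, z each as a share of pi/2 rad, from -1 to 1. In form: [[dx, dy, dz, wx, wy, wz], ...]. A call has 1 to 8 rows; each row is the pose to reach, as a shift and turn from the pose commanded when the call began; what a row does not reach only later rows make up. A row lasts 1/10 s, in which the tool goes at most 50 mm and 8.59 degrees, less where a joint would pass 70% of its speed; a pose out of reach is approached as far as the arm can. A call with a number of a shift or a turn outside -1 to 1 is refused whole. A call with a gripper value outside its range is refused whole. OPENING is the finger opening in mm, from 0 to 85.4, set as the call begins (- or left out, the last holds). The fingers move at their own pace and stop on an object; FORCE is the grip in N (left out, the last holds). Time passes only in rows, so rows that repeat a pose let the fingers close. It gives the time, the measured TCP pose, the force, the opening and the grip force at its end, in the units of the state.
- get_state(): the state, without advancing time (a new reading comes with each control period).
- get_image(name): name is "scene" or "top"; returns a dict with "img" (400x640x3 uint8, red, green, blue), "fx", "fy", "cx", "cy" (pixels), "k1" (the pictures are not rectified: a ray, as slopes to the right and down, at radius r is drawn at 1 + k1 r^2 times it, then the intrinsics apply), "eye" and "attitude" of the camera in the world. Camera axes: x right, y up, looking along -z (the intrinsics and any distortion apply to the point x, -y, -z); pixel columns grow to the right and rows downward; lengths in m; the calibration is good to about 2 mm. A picture is of the moment at which its call begins. There is no depth.
- order.hand_in(): hands the job in; it is judged then, once.
Trained networks look in a picture, given as the dict that the camera call returned (one of the last four; its "shot" number tells which), for a name from the list of things; names that differ only in an ending like _2 or _b are one class to them, and where a whole thing is asked for, a point or a joint stands for the part that bears it (a point fixed in the world has none). Each returns a list of dicts, best first, with "conf" (0 to 1); they miss things now and then, are a little off and sometimes report something else, mostly with a low value. They report only what shows in the picture. A call takes as long as a camera call.
- regions_of(picture, name): "pixels" (400x640 bool, what is visible of it) and "uv" ([column, row] in pixels, amid what is visible of it).
The state is a dict: "clock": time; "joint_positions": joint angles; "qd": joint speeds; "joint_efforts": joint torques, N m; "position": TCP position; "orientation": TCP orientation; "wrist_force": force on the tool from outside, world axes, zero at the start; "wrist_torque": the same for the moment, N m; "opening": finger opening in m; "grasp_force": force on a finger pad.
Only numpy, scipy, OpenCV 4.12 (cv2) and the standard library are available. Lean on these libraries where they do the work, as an engineer would, in place of code of your own. Each camera call takes 0.05 s, during which the arm holds its last target. There are 200 camera calls.

### The job

The battery pack in the charging dock was put in the wrong way round, with its gold contacts sticking out. Slide it out, turn it end for end with the same side up, and slide it back in contacts first, pressing until it clicks fully home; only then pull the red selector knob out to its middle click, which starts the charge. Leave the other things on the bench where they are.

Things in the scene. Friction and masses are not known exactly. Their poses are not given: they have to be found in the camera images.
- pack: Loose battery pack, a grey 120 x 48 x 32 mm block (x, y, z), 0.24 to 0.39 kg. +x end: black nose with five gold contact strips; -x end: blue cap. Origin: centre of its underside, z up through its top. Its flat flanks (48 mm apart) may be gripped near either end. At the start it sits reversed in the bay, contact end sticking out about 50 mm.
- pack_contacts (a point): Centre of the pack's contact end face: (60, 0, 16) mm in the pack's frame. The nose tapers over its last 8 mm to 44 mm wide and z = 1.5 to 30 mm.
- pack_cap (a point): Centre of the pack's blue end face: (-60, 0, 16) mm in the pack's frame. This end sticks out 44 mm when the pack is home.
- pack_groove (a point): Middle of a groove across the pack's top, 9 mm wide and 3.5 mm deep: (14, 0, 32) mm in the pack's frame. The dock's spring ball drops into it.
- dock: Fixed charging dock, about 115 mm deep (x), 170 mm wide, 92 mm high: a wedge with the sloping bay and, on its left (+y), a 70 mm high control housing (y = 36 to 128, x = -30 to 73 mm) with the selector knob in front. Origin: on the flat brown board, whose top is z = 0.005 m; z up, -x is the front, toward the robot. The board before it is free to lay things on.
- bay: The sleeve in the dock. Origin: middle of the floor's edge at the mouth, (-35, 0, 62) mm in the dock's frame. +x runs into the bay, 40 degrees down from level; y is the dock's y; z stands square on its floor. Inside 51 mm wide (y = +-25.5), floor z = 0, roof z = 35 mm (from x = 6 mm, with a lead-in lip); cheeks 8 mm thick, bevelled at the mouth, and nothing in front of it.
- bay_home (a point): Point in the bay at (76, 0, 16) mm of its frame: the contact end face is here when the pack is fully home. From x = 70 mm a sprung contact plate resists with 1 to 3 N and stops hard at 76 to 77 mm. Pushing with 10 to 15 N seats the pack.
- spring_ball_tip (a point): Sprung ball in the bay's roof at (30, 0, 32) mm of the bay's frame. It presses on the pack's top with 4 to 7 N, takes up to 10 N to push under, and clicks into the pack's groove at the home position, contacts first; then it holds the pack against about 8 N. A reversed pack never clicks.
- selector (a joint): How far the selector rod is pulled out (m): click stops at 0 (pushed in, off: here at the start), 0.010 (middle: charge) and 0.020 (fully out). Leaving a stop takes 4 to 6 N; past halfway it snaps into the next stop by itself and stays there.
- selector_knob (a point): Centre of the red round knob of the selector rod, 17 mm diameter and 17 mm long, axis along the dock's x; it pulls out toward the dock's front (-x of the dock), level. In the dock's frame at (-66 - pull, 94, 52) mm; the rod is 7 mm thick, the housing's bush about 23 mm behind the knob when pushed in.
- microscope: Fixed video microscope on a stand, to the left of the work; keep the arm clear of it. Base 210 x 256 x 25 mm (x, y, z), origin at its centre, z up; at x = -40 mm the optics, 58 mm thick, from z = 150 to 380 mm, at x = 78 mm the column, 420 mm high. Behind the work an instrument shelf overhangs the bench from x = 0.77 m on, at z = 0.34 m.
- cell_block_long: Bystander: loose yellow-beige shrink-wrapped block of round cells, 50 x 125 x 56 mm, behind the dock to the left. Origin: centre of underside.
- cell_block_short: Bystander: like it but 50 x 85 x 52 mm, on the blue mat to the right. Origin: centre of underside.
- battery_tester: Bystander: black hand-size battery tester with green display, 36 x 88 x 76 mm, standing behind the dock. Origin: centre of underside.
- tape_roll: Bystander: roll of amber tape lying flat, 60 mm diameter, 19 mm high, on the blue mat. Origin: centre of underside.
- test_probe: Bystander: red test probe, 14 x 110 x 13 mm, lying to the right of the dock's front. Origin: centre of underside.
- red_driver: Bystander: red screwdriver, 29 x 168 x 29 mm, lying near the front edge on the right. Origin: centre of underside.

How it is judged:
By the outcome, as a careful person would: the job done as asked, in the order asked, and still so for the second after the job is handed in, with the robot touching nothing.
It also fails if it takes over 64 s, if anything falls off the work surface, if the arm or the gripper's body presses on something with over 40 N, if the wrist force passes 120 N, or if a joint passes its speed limit or range.

## Working session

There is one attempt and no reset: what is moved stays moved. The work goes in short steps, Python scripts to look and compute and a shell command to move; the robot and the scene stay as the last step left them, time stands still between calls to the robot, and variables do not carry over. Pictures are saved under pics/ and viewed, at most 10 in all, crops included, and the job is handed in when it is done.

```bash
mkdir -p pics; ls; cat > h.py <<'E'
import numpy as np, cv2
from scipy.spatial.transform import Rotation as R
from workcell import get_state, get_image, order, regions_of
def rot(q): return R.from_quat([q[1],q[2],q[3],q[0]])
def camR(p):
    a=np.array(p["attitude"]); return R.from_matrix(a) if a.shape==(3,3) else rot(a)
def proj(p,X):
    c=camR(p).inv().apply(np.atleast_2d(X)-np.array(p["eye"]))
    x=c[:,0]/-c[:,2]; y=-c[:,1]/-c[:,2]; r2=x*x+y*y; f=1+p["k1"]*r2
    return np.c_[p["fx"]*x*f+p["cx"],p["fy"]*y*f+p["cy"]]
def ray(p,uv):
    K=np.array([[p["fx"],0,p["cx"]],[0,p["fy"],p["cy"]],[0,0,1]])
    n=cv2.undistortPoints(np.array([[uv]],float),K,np.array([p["k1"],0,0,0]))[0,0]
    d=camR(p).apply([n[0],-n[1],-1]); return np.array(p["eye"]),d/np.linalg.norm(d)
def onz(p,uv,z):
    e,d=ray(p,uv); return e+d*(z-e[2])/d[2]
def tri(rs):
    A=sum(np.eye(3)-np.outer(d,d) for e,d in rs); b=sum((np.eye(3)-np.outer(d,d))@e for e,d in rs)
    return np.linalg.solve(A,b)
def save(p,n): cv2.imwrite("pics/"+n,p["img"][:,:,::-1])
E
python3 - <<'E'
from h import *
s=get_state(); print(s)
P={n:get_image(n) for n in("scene","top")}
for n,p in P.items():
    save(p,n+"0.png"); print(n,{k:v for k,v in p.items() if k!="img"})
    for o in("pack","dock","selector_knob","pack_contacts","microscope","test_probe"):
        for r in regions_of(p,o)[:2]:
            ys,xs=np.nonzero(r["pixels"]); print(n,o,round(r["conf"],2),np.round(r["uv"],1),len(xs),xs.min(),xs.max(),ys.min(),ys.max())
E
```

```text
pics
{'clock': 0.0, 'joint_positions': array([-1.31998596e+00,  2.41421578e-01,  3.71664856e-03,  1.33520015e+00,
       -1.54549510e-05,  1.57079970e+00]), 'qd': array([-5.08603176e-05,  8.91421580e-04,  9.61213429e-04, -6.31170192e-05,
       -2.16060755e-04,  1.18757651e-04]), 'joint_efforts': array([-1.08813398e-03, -3.72316504e+01,  2.52408725e+01,  1.69588550e-02,
       -1.47751043e-04,  2.54275236e-06]), 'position': array([ 0.12394121, -0.48377524,  0.24740574]), 'orientation': array([-1.04513117e-03,  9.92146728e-01,  1.25075009e-01, -1.39546706e-04]), 'wrist_force': array([-0.22976025,  0.64265368, -0.20680652]), 'wrist_torque': array([-0.0390138 ,  0.00400665, -0.04594379]), 'grasp_force': 0.0, 'opening': 0.08551155293100403}
scene {'fx': 499.0966441777255, 'fy': 499.0966441777255, 'cx': 322.4852405234994, 'cy': 193.20561148628067, 'k1': -0.06256800897817424, 'eye': array([-0.10534865,  0.61528951,  0.96091429]), 'attitude': array([-0.28402044, -0.14180247,  0.39977574,  0.85988593]), 'shot': 1}
scene pack 0.54 [323.7 180.9] 333 311 338 174 192
scene dock 0.82 [304.3 195. ] 1217 265 331 173 218
scene selector_knob 0.74 [321.8 183.8] 305 312 337 174 191
scene pack_contacts 0.7 [321.7 184.9] 266 312 336 175 191
scene test_probe 0.41 [320.4 184.6] 301 312 336 175 192
scene test_probe 0.23 [214.1 237.8] 401 206 225 220 251
top {'fx': 460.4988701564519, 'fy': 460.4988701564519, 'cx': 319.67708281061897, 'cy': 198.21526405952963, 'k1': 0.028074091966249024, 'eye': array([ 0.32026638, -0.23583953,  1.19317388]), 'attitude': array([-0.70146217, -0.06241889,  0.07234423,  0.70627262]), 'shot': 2}
top pack 0.86 [319.  186.8] 468 308 329 176 201
top dock 0.83 [297.4 168.8] 2568 270 338 141 199
top selector_knob 0.6 [278.6 193.5] 54 277 282 186 199
top pack_contacts 0.84 [316.  187.5] 454 307 328 176 202
top test_probe 0.66 [381.3 229.6] 139 372 387 215 248
```

```bash
python3 - <<'E'
import cv2
a=cv2.imread("pics/scene0.png"); b=cv2.imread("pics/top0.png")
cv2.imwrite("pics/sc.png",cv2.resize(a[145:245,230:363],None,fx=6,fy=6,interpolation=cv2.INTER_CUBIC))
cv2.imwrite("pics/tc.png",cv2.resize(b[125:255,250:410],None,fx=4.6,fy=4.6,interpolation=cv2.INTER_CUBIC))
E
```

```text
(no output)
```

View pics/sc.png

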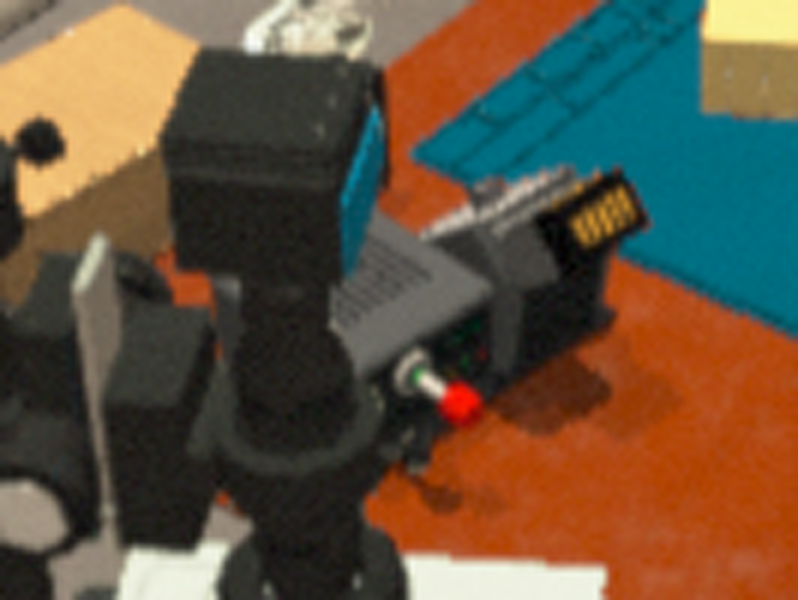

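View pics/tc.png

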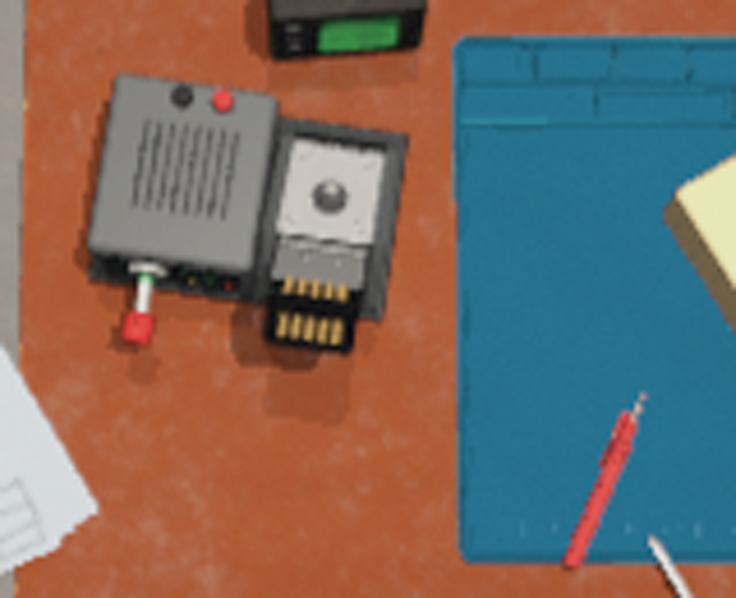

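View pics/scene0.png

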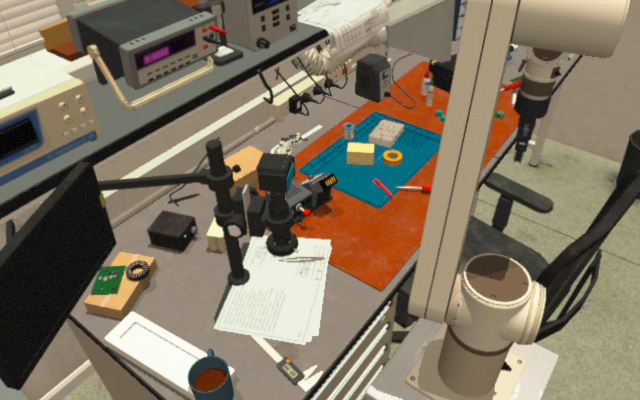

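```bash
cat > fit.py <<'E'
from h import *
from scipy.optimize import least_squares
c,s=np.cos(np.radians(40)),np.sin(np.radians(40))
B=R.from_matrix(np.array([[c,0,s],[0,1,0],[-s,0,c]]))  # bay->dock: x=(c,0,-s), z=(s,0,c)
bay=lambda p:B.apply(np.array(p,float))+[-35,0,62]
def world(q,P): return R.from_euler('z',q[2]).apply(np.atleast_2d(np.array(P,float))/1000)+[q[0],q[1],.005]
E
python3 - <<'E'
from fit import *
T=get_image("top");S=get_image("scene")
t=lambda u,v:np.array([250+u/4.6-.4,125+v/4.6-.4]); sc=lambda u,v:np.array([230+u/6-.4,145+v/6-.4])
obs=[(T,t(90,247),(-30,128,70)),(T,t(247,268),(-30,36,70)),(T,t(118,75),(73,128,70)),(T,t(277,95),(73,36,70)),(T,t(138,327),(-66,94,52)),(S,sc(461,403),(-66,94,52)),(S,sc(490,290),(-30,36,70))]
f=lambda q:np.concatenate([(proj(p,world(q,X))[0]-u) for p,u,X in obs])
r=least_squares(f,[.45,-.2,0.],loss='soft_l1'); q=r.x; print(q,np.degrees(q[2])); print(f(q).reshape(-1,2).round(1))
np.save("dock.npy",q)
for n,X in dict(knob=(-66,94,52),contacts=bay((-50,0,16)),mouth=bay((0,0,0)),home=bay((76,0,16))).items():
    print(n,world(q,X)[0].round(4),proj(T,world(q,X))[0].round(1),proj(S,world(q,X))[0].round(1))
# overlay
for p,n in((T,"t"),(S,"s")):
    im=cv2.resize(p["img"][:,:,::-1],None,fx=5,fy=5,interpolation=cv2.INTER_CUBIC)
    def pl(X,col): cv2.polylines(im,[np.int32((proj(p,world(q,X))+.5)*5)],True,col,1)
    pl([(-30,128,70),(-30,36,70),(73,36,70),(73,128,70)],(0,255,0))
    pl([bay(v) for v in((-50,22,30),(-50,-22,30),(-50,-22,1.5),(-50,22,1.5))],(255,255,0))
    pl([bay(v) for v in((-50,24,32),(-50,-24,32),(70,-24,32),(70,24,32))],(255,0,255))
    u=proj(p,world(q,(-20,50,50)))[0]*5; x,y=np.int32(u)
    o=im[y-250:y+250,x-200:x+200]; globals()[n]=o
cv2.imwrite("pics/ov.png",np.hstack([t,s]))
E
```

```text
[ 0.59720487 -0.25452859 -0.15361979] -8.80176582315349
[[-1.5  0.1]
 [ 0.9  0.9]
 [-0.8 -1.7]
 [ 0.6 -0.8]
 [-0.2  0.2]
 [-0.1  0.6]
 [ 1.3 -1.4]]
knob [ 0.5464 -0.1515  0.057 ] [279.4 195.9] [306.3 212.4]
contacts [ 0.5349 -0.2449  0.1114] [316.7 195.9] [330.  180.8]
mouth [ 0.5626 -0.2492  0.067 ] [318.2 188.5] [323.2 188.7]
home [ 0.6303 -0.2597  0.0304] [321.9 166. ] [307.2 188. ]
```

View pics/ov.png

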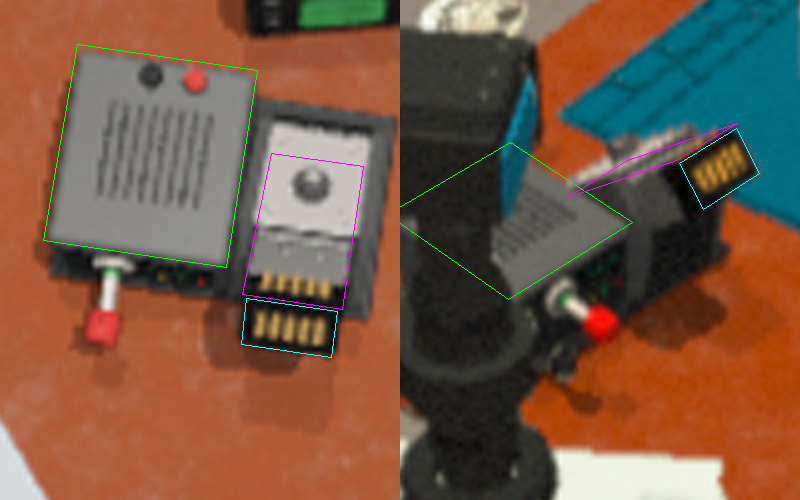

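The overlay shows the dock fit within about 2 mm: housing outline and nose face (about 290,328 in the left crop) line up, and the knob lies at about (103,327). Bay mouth and contacts heights agree with the given sizes.

```bash
cat > plan.py <<'E'
from fit import *
q=np.load("dock.npy")
def tool(th,yaw=0):  # lean th deg (tip forward +) , yaw deg extra about world z
    t=np.radians(th); M=np.array([[np.cos(t),0,np.sin(t)],[0,-1,0],[np.sin(t),0,-np.cos(t)]]).T
    return R.from_euler('z',q[2]+np.radians(yaw))*R.from_matrix(M)
def bayp(p,th,back=0): # grasp point in bay mm -> TCP
    return world(q,bay(p))[0]+tool(th).apply([0,0,.002-back])
def to(pos,T,s=None,prev=None):
    s=s or get_state(); p0,r0=prev or (s["position"],rot(s["orientation"]))
    w=(T*r0.inv()).as_rotvec(); d=np.array(pos)-p0
    print("row",(d/.5).round(3).tolist(),(w/(np.pi/2)).round(3).tolist(),"rows>=",round(max(np.linalg.norm(d)/.05,np.degrees(np.linalg.norm(w))/8.59),1))
    return (np.array(pos),T)
def show():
    s=get_state(); print("t",round(s["clock"],2),"pos",s["position"].round(4),"j",s["joint_positions"].round(2),"F",s["wrist_force"].round(1),"open",round(s["opening"]*1e3,1),"g",round(float(s["grasp_force"]),1)); return s
E
python3 - <<'E'
from plan import *
h=to(bayp((-30,0,20),-20,.09),tool(-20)); print(h[0]); g=to(bayp((-30,0,20),-20),tool(-20),prev=h); print(g[0])
E
```

```text
row [0.917, 0.464, -0.128] [-0.011, 0.223, -0.255] rows>= 10.4
[ 0.58235404 -0.25222909  0.18429747]
row [-0.061, 0.009, -0.169] [0.0, 0.0, 0.0] rows>= 1.8
[ 0.55193472 -0.24751898  0.09972513]
```

```bash
python3 -m handwheel '[[0.5,0.25,0,0,0.1,-0.15],[0.5,0.25,0,0,0.1,-0.15],[0.5,0.25,0,0,0.1,-0.15],[0.5,0.25,0,0,0.1,-0.15],[0.917,0.464,0,-0.011,0.223,-0.255],[0.917,0.464,0,-0.011,0.223,-0.255],[0.917,0.464,-0.06,-0.011,0.223,-0.255],[0.917,0.464,-0.128,-0.011,0.223,-0.255]]' 85; python3 -m handwheel '[[0,0,0,0,0,0],[0,0,0,0,0,0],[0,0,0,0,0,0]]'
python3 - <<'E'
from plan import *
show(); h=to(bayp((-30,0,20),-20,.09),tool(-20)); to(bayp((-30,0,20),-20),tool(-20))
E
```

```text
clock: 1.6
position: [0.4629, -0.3139, 0.2269]
orientation: [-0.013, 0.982, -0.075, -0.172]
wrist_force: [1.0, -0.7, 0.4]
opening: 0.085
grasp_force: 0.0
clock: 1.9
position: [0.4594, -0.3155, 0.2274]
orientation: [-0.013, 0.982, -0.076, -0.173]
wrist_force: [0.3, -0.7, 0.6]
opening: 0.085
grasp_force: 0.0
t 1.9 pos [ 0.4594 -0.3155  0.2274] j [-0.54  0.63  0.49  1.76 -0.13  2.78] F [ 0.3 -0.7  0.6] open 85.0 g 0.0
row [0.246, 0.126, -0.086] [0.0, 0.0, 0.001] rows>= 2.9
row [0.185, 0.136, -0.255] [0.0, 0.0, 0.001] rows>= 3.4
```

```bash
python3 -m handwheel '[[0.246,0.126,-0.086,0,0,0],[0.246,0.126,-0.086,0,0,0],[0.246,0.126,-0.086,0,0,0],[0.246,0.126,-0.086,0,0,0],[0.246,0.126,-0.086,0,0,0],[0.246,0.126,-0.086,0,0,0]]' >/dev/null
python3 - <<'E'
from plan import *
show(); to(bayp((-30,0,20),-20),tool(-20))
T=get_image("top");S=get_image("scene")
t=T["img"][150:230,270:370,::-1]; s=S["img"][140:230,270:370,::-1]
cv2.imwrite("pics/hov.png",np.hstack([cv2.resize(t,(400,320),interpolation=2),cv2.resize(s,(356,320),interpolation=2)]))
E
```

```text
t 2.5 pos [ 0.5819 -0.2538  0.1858] j [-0.38  0.85  0.8   1.85 -0.08  2.93] F [ 0.4 -0.4  1. ] open 85.2 g 0.0
row [-0.06, 0.012, -0.172] [0.001, 0.001, 0.002] rows>= 1.8
```

View pics/hov.png

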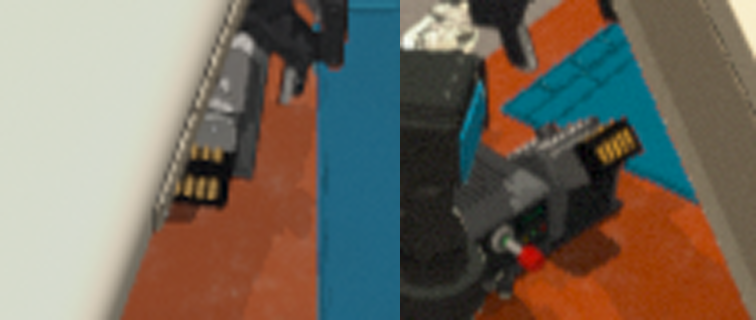

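The picture shows the nose clear (crop about 200,170) and one finger to its right; nothing touches. Descending.

```bash
python3 -m handwheel '[[-0.02,0.004,-0.057,0,0,0],[-0.04,0.008,-0.115,0,0,0],[-0.05,0.01,-0.143,0,0,0],[-0.06,0.012,-0.172,0,0,0],[-0.06,0.012,-0.172,0,0,0],[-0.06,0.012,-0.172,0,0,0]]'
python3 - <<'E'
from plan import *
show(); to(bayp((-30,0,20),-20),tool(-20))
S=get_image("scene"); print(onz(S,(282,243),.0))
E
```

```text
clock: 3.2
position: [0.5527, -0.2469, 0.0997]
orientation: [-0.013, 0.982, -0.076, -0.172]
wrist_force: [0.7, 0.1, 0.6]
opening: 0.0849
grasp_force: 0.0
t 3.2 pos [ 0.5527 -0.2469  0.0997] j [-0.38  0.81  0.5   1.59 -0.08  2.93] F [0.7 0.1 0.6] open 84.9 g 0.0
row [-0.002, -0.001, -0.0] [0.001, 0.001, 0.001] rows>= 0.0
[ 0.56391992 -0.06463663  0.        ]
```

```bash
python3 -m handwheel '[[0,0,0,0,0,0],[0,0,0,0,0,0],[0,0,0,0,0,0],[0,0,0,0,0,0],[0,0,0,0,0,0],[0,0,0,0,0,0],[0,0,0,0,0,0],[0,0,0,0,0,0]]' 40 25
python3 - <<'E'
from plan import *
show()
S=get_image("scene")
for n in("scene","top"):
  p=get_image(n)
  for r in regions_of(p,"microscope")[:2]:
    ys,xs=np.nonzero(r["pixels"]); print(n,r["conf"],r["uv"],xs.min(),xs.max(),ys.min(),ys.max())
for z in(0,.15,.38): print(z,onz(S,(282,243),z),onz(S,(275,160),z))
E
```

```text
clock: 4.05
position: [0.5536, -0.2467, 0.099]
orientation: [-0.012, 0.982, -0.076, -0.172]
wrist_force: [1.4, -3.4, 5.3]
opening: 0.0475
grasp_force: 27.2
t 4.05 pos [ 0.5536 -0.2467  0.099 ] j [-0.38  0.82  0.5   1.59 -0.08  2.93] F [ 1.4 -3.4  5.3] open 47.5 g 27.2
0 [ 0.56391992 -0.06463663  0.        ] [ 0.83031045 -0.34043133  0.        ]
0.15 [0.4594462  0.04150075 0.15      ] [ 0.68425282 -0.19124203  0.15      ]
0.38 [0.29925318 0.20424472 0.38      ] [0.46029779 0.03751489 0.38      ]
```

```bash
python3 -m handwheel '[[0,0,0,0,0,0],[0,0,0,0,0,0],[-0.015,0.0023,0.0129,0,0,0],[-0.03,0.0046,0.0257,0,0,0],[-0.045,0.007,0.0386,0,0,0],[-0.06,0.0093,0.0514,0,0,0],[-0.06,0.0093,0.0514,0,0,0]]' 40 100
python3 - <<'E'
from plan import *
show()
E
```

```text
clock: 5.0
position: [0.5242, -0.2411, 0.1239]
orientation: [-0.013, 0.982, -0.076, -0.171]
wrist_force: [3.3, 0.1, 2.4]
opening: 0.0467
grasp_force: 102.8
t 5.0 pos [ 0.5242 -0.2411  0.1239] j [-0.39  0.73  0.41  1.58 -0.08  2.92] F [3.3 0.1 2.4] open 46.7 g 102.8
```

```bash
python3 -m handwheel '[[-0.02,0.0031,0.0171,0,0,0],[-0.04,0.0062,0.0343,0,0,0],[-0.06,0.0093,0.0514,0,0,0],[-0.08,0.0124,0.0686,0,0,0],[-0.1,0.0155,0.0857,0,0,0],[-0.1,0.0155,0.0857,0,0,0]]'
python3 - <<'E'
from plan import *
show()
T=get_image("top");S=get_image("scene")
t=T["img"][150:250,260:385,::-1]; s=S["img"][140:240,270:395,::-1]
cv2.imwrite("pics/pull.png",np.hstack([cv2.resize(t,(400,320),interpolation=2),cv2.resize(s,(400,320),interpolation=2)]))
# plan: lift, level over the lay spot, lower. grasp in pack (nose end 20mm back => x=+40, z=20), pack nose toward robot
g=lambda dx,z:world(q,(dx,0,z))[0]+tool(20).apply([0,0,.002])
a=to(g(-215,20+60),tool(20)); b=to(g(-215,23),tool(20),prev=a); print(a[0],b[0])
E
```

```text
clock: 5.6
position: [0.4715, -0.2334, 0.1679]
orientation: [-0.013, 0.982, -0.076, -0.173]
wrist_force: [0.2, 0.4, -3.3]
opening: 0.0464
grasp_force: 102.7
t 5.6 pos [ 0.4715 -0.2334  0.1679] j [-0.41  0.6   0.29  1.59 -0.09  2.9 ] F [ 0.2  0.4 -3.3] open 46.4 g 102.7
row [-0.175, 0.024, -0.167] [-0.068, -0.439, 0.0] rows>= 4.7
row [0.0, 0.0, -0.114] [0.0, 0.0, 0.0] rows>= 1.1
[ 0.38541277 -0.22173476  0.08312061] [ 0.38541277 -0.22173476  0.02612061]
```

View pics/pull.png

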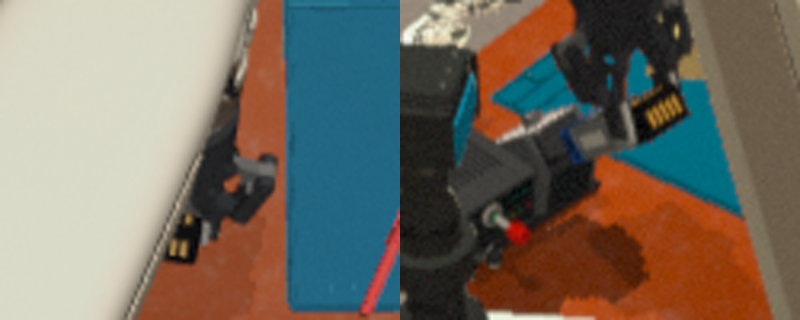

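The pack is free of the bay, held at its nose (crop right ~660,110), cap just outside the mouth. Weight reads 3.3 N.

```bash
python3 -m handwheel '[[-0.08,0.012,0,-0.01,-0.05,0],[-0.175,0.024,0,-0.068,-0.439,0],[-0.175,0.024,0,-0.068,-0.439,0],[-0.175,0.024,0,-0.068,-0.439,0],[-0.175,0.024,0,-0.068,-0.439,0],[-0.175,0.024,-0.08,-0.068,-0.439,0],[-0.175,0.024,-0.167,-0.068,-0.439,0],[-0.175,0.024,-0.167,-0.068,-0.439,0]]'
python3 - <<'E'
from plan import *
show()
g=lambda dx,z:world(q,(dx,0,z))[0]+tool(20).apply([0,0,.002])
b=to(g(-215,22.5),tool(20))
E
```

```text
clock: 6.5
position: [0.3794, -0.2178, 0.0771]
orientation: [0.01, 0.983, -0.077, 0.167]
wrist_force: [-2.2, 1.3, -4.5]
opening: 0.0469
grasp_force: 104.6
t 6.5 pos [ 0.3794 -0.2178  0.0771] j [-0.62  0.11 -0.73  0.43  0.15  2.7 ] F [-2.2  1.3 -4.5] open 46.9 g 104.6
row [0.012, -0.008, -0.103] [-0.005, -0.008, 0.001] rows>= 1.0
```

```bash
python3 -m handwheel '[[0,0,0,0,0,0],[0,0,-0.03,0,0,0],[0,0,-0.06,0,0,0],[0,0,-0.08,0,0,0],[0,0,-0.09,0,0,0],[0,0,-0.09,0,0,0]]'
python3 - <<'E'
from plan import *
show()
g=lambda dx,z:world(q,(dx,0,z))[0]+tool(20).apply([0,0,.002])
b=to(g(-215,22.5),tool(20))
E
```

```text
clock: 7.1
position: [0.3869, -0.2224, 0.0392]
orientation: [0.014, 0.982, -0.075, 0.174]
wrist_force: [-0.1, 0.1, -2.6]
opening: 0.0465
grasp_force: 104.9
t 7.1 pos [ 0.3869 -0.2224  0.0392] j [-0.62  0.2  -0.77  0.28  0.15  2.7 ] F [-0.1  0.1 -2.6] open 46.5 g 104.9
row [-0.003, 0.001, -0.027] [0.001, 0.001, -0.0] rows>= 0.3
```

Lower in millimetre steps, watching the force.

```bash
python3 -m handwheel '[[0,0,-0.012,0,0,0],[0,0,-0.018,0,0,0],[0,0,-0.018,0,0,0]]'; python3 -m handwheel '[[0,0,-0.005,0,0,0],[0,0,-0.005,0,0,0]]'; python3 -m handwheel '[[0,0,-0.004,0,0,0],[0,0,-0.004,0,0,0]]'
```

```text
clock: 7.4
position: [0.3854, -0.2215, 0.029]
orientation: [0.013, 0.982, -0.076, 0.173]
wrist_force: [-0.2, 0.0, -3.3]
opening: 0.0467
grasp_force: 104.9
clock: 7.6
position: [0.3854, -0.2215, 0.0264]
orientation: [0.013, 0.982, -0.076, 0.173]
wrist_force: [-1.1, -0.4, -3.5]
opening: 0.0467
grasp_force: 104.9
clock: 7.8
position: [0.3857, -0.2218, 0.0248]
orientation: [0.014, 0.982, -0.076, 0.174]
wrist_force: [-1.0, 1.4, -1.6]
opening: 0.0465
grasp_force: 105.0
```

```bash
python3 -m handwheel '[[0,0,0,0,0,0],[0,0,0,0,0,0],[0,0,0,0,0,0],[0,0,0,0,0,0]]' 80; python3 - <<'E'
from plan import *
show(); s=get_state(); to(s["position"]+np.array([0,0,.14])+tool(20).apply([0,0,-.01]),tool(0))
E
```

```text
clock: 8.2
position: [0.3858, -0.2218, 0.0248]
orientation: [0.014, 0.982, -0.076, 0.174]
wrist_force: [0.7, 0.1, -0.3]
opening: 0.0798
grasp_force: 0.0
t 8.2 pos [ 0.3858 -0.2218  0.0248] j [-0.62  0.23 -0.79  0.23  0.15  2.7 ] F [ 0.7  0.1 -0.3] open 79.8 g 0.0
row [-0.007, 0.001, 0.299] [0.034, 0.22, 0.0] rows>= 3.0
```

```bash
python3 -m handwheel '[[-0.02,0,0.06,0,0,0],[-0.04,0,0.14,0,0,0],[-0.05,0,0.2,0,0,0],[-0.05,-0.1,0.25,0.03,0.22,0],[-0.05,-0.2,0.3,0.05,0.4,0],[-0.05,-0.3,0.3,0.068,0.44,0],[-0.05,-0.4,0.3,0.068,0.44,0],[-0.05,-0.45,0.3,0.068,0.44,0]]'; python3 - <<'E'
from plan import *
show()
T=get_image("top");S=get_image("scene")
for n,p in(("top",T),("scene",S)):
    for o in ("pack","pack_contacts"):
        for r in regions_of(p,o)[:2]:
            m=r["pixels"].astype(np.uint8); ys,xs=np.nonzero(m); print(n,o,round(r["conf"],2),np.round(r["uv"],1),len(xs),cv2.minAreaRect(np.c_[xs,ys].astype(np.float32)))
save(T,"t3.png")
u,v=np.int32(proj(T,world(q,(-175,0,20)))[0])
cv2.imwrite("pics/lay.png",cv2.resize(T["img"][v-50:v+50,u-60:u+60,::-1],None,fx=6,fy=6,interpolation=2)); print(u,v)
E
```

```text
clock: 9.0
position: [0.3618, -0.4437, 0.1761]
orientation: [-0.011, 0.983, -0.076, -0.166]
wrist_force: [2.2, -1.0, -0.1]
opening: 0.0799
grasp_force: 0.0
t 9.0 pos [ 0.3618 -0.4437  0.1761] j [-0.79  0.63  0.37  1.58 -0.2   2.54] F [ 2.2 -1.  -0.1] open 79.9 g 0.0
top pack 0.61 [311.8 245.4] 974 ((310.07293701171875, 246.43328857421875), (20.77912712097168, 49.18447494506836), 8.880659103393555)
top pack_contacts 0.63 [307.4 242.4] 885 ((309.9299011230469, 246.5156707763672), (19.181861877441406, 47.674530029296875), 9.211027145385742)
scene pack 0.59 [356.9 224.6] 897 ((360.0, 225.00003051757812), (47.0239143371582, 21.627723693847656), 34.99202346801758)
scene pack_contacts 0.8 [357.9 226.7] 853 ((360.3993225097656, 225.42953491210938), (45.38544845581055, 20.7265682220459), 34.99201965332031)
310 245
```

View pics/lay.png

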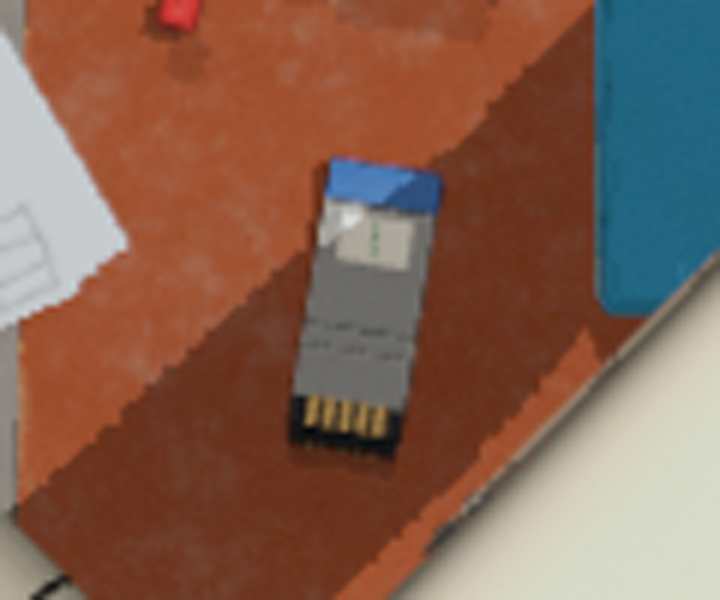

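Pack lies flat, cap edge corners at crop (330,160),(442,175), nose around (341,448).

```bash
cat >> plan.py <<'E'
E
python3 - <<'E'
from plan import *
T=get_image("top")
f=lambda u,v:onz(T,(250+u/6-.4,195+v/6-.4),.037)
a,b,n1,n2=f(330,160),f(442,175),f(290,440),f(392,458)
print(a,b,n1,n2,np.linalg.norm(a-b),np.linalg.norm((n1+n2-a-b)/2))
cap=(a+b)/2; ax=(a+b-n1-n2)/2; print("cap",cap,"axis az",np.degrees(np.arctan2(ax[1],ax[0])),"edge az",np.degrees(np.arctan2((a-b)[1],(a-b)[0]))-90,"dock",np.degrees(q[2]))
k=np.degrees(np.arctan2(ax[1],ax[0]))
# grip 20 mm in from cap at pack z=20, lean -20
u=ax/np.linalg.norm(ax); u[2]=0
g=cap-u*.021; g[2]=.005+.022
tt=tool(-20); p=g+tt.apply([0,0,.002]); print("grip",p)
h=to(p-tt.apply([0,0,.09]),tt); to(p,tt,prev=h)
np.save("grip.npy",p)
E
```

```text
[ 0.48440627 -0.21440485  0.037     ] [ 0.47773072 -0.26160717  0.037     ] [ 0.36772941 -0.19766878  0.037     ] [ 0.36004856 -0.23980473  0.037     ] 0.04767202752857957 0.11875328262225557
cap [ 0.4810685  -0.23800601  0.037     ] axis az -9.33826806095711 edge az -8.049621123133633 dock -8.80176582315349
grip [ 0.45967081 -0.23449382  0.02512061]
row [0.259, 0.402, -0.133] [0.003, 0.011, 0.0] rows>= 5.0
row [-0.061, 0.009, -0.169] [0.0, 0.0, 0.0] rows>= 1.8
```

```bash
python3 -m handwheel '[[0.06,0.1,0,0,0.01,0],[0.13,0.2,0,0,0.01,0],[0.2,0.3,0,0,0.01,0],[0.259,0.402,0,0.003,0.011,0],[0.259,0.402,-0.06,0.003,0.011,0],[0.259,0.402,-0.133,0.003,0.011,0],[0.259,0.402,-0.133,0.003,0.011,0],[0.259,0.402,-0.133,0.003,0.011,0]]' 85; python3 - <<'E'
from plan import *
show(); to(np.load("grip.npy"),tool(-20))
E
```

```text
clock: 10.15
position: [0.4895, -0.2396, 0.1113]
orientation: [-0.013, 0.982, -0.076, -0.173]
wrist_force: [0.0, -0.5, 0.1]
opening: 0.085
grasp_force: 0.0
t 10.15 pos [ 0.4895 -0.2396  0.1113] j [-0.41  0.68  0.27  1.5  -0.09  2.9 ] F [ 0.  -0.5  0.1] open 85.0 g 0.0
row [-0.06, 0.01, -0.172] [-0.0, 0.0, 0.0] rows>= 1.8
```

```bash
python3 -m handwheel '[[-0.02,0.003,-0.057,0,0,0],[-0.04,0.007,-0.11,0,0,0],[-0.05,0.009,-0.145,0,0,0],[-0.06,0.01,-0.165,0,0,0],[-0.06,0.01,-0.17,0,0,0],[-0.06,0.01,-0.17,0,0,0]]';  python3 -m handwheel '[[0,0,0,0,0,0],[0,0,0,0,0,0],[0,0,0,0,0,0],[0,0,0,0,0,0],[0,0,0,0,0,0],[0,0,0,0,0,0],[0,0,0,0,0,0],[0,0,0,0,0,0]]' 40 30;  python3 -m handwheel '[[0,0,0,0,0,0],[0,0,0,0,0,0],[0,0,0.02,0,0,0],[0,0,0.06,0,0,0],[0,0,0.12,0,0,0],[0,0,0.2,0,0,0],[0,0,0.2,0,0,0],[0,0,0.2,0,0,0]]' 40 100; python3 -c "
from plan import *
s=show(); print(np.degrees((rot(s['orientation'])*tool(-20).inv()).as_rotvec()))"
```

```text
clock: 10.75
position: [0.4611, -0.236, 0.0249]
orientation: [-0.014, 0.982, -0.076, -0.173]
wrist_force: [-0.9, 0.0, -0.4]
opening: 0.0852
grasp_force: 0.0
clock: 11.55
position: [0.4613, -0.2351, 0.0241]
orientation: [-0.014, 0.982, -0.076, -0.173]
wrist_force: [1.0, 0.5, 5.3]
opening: 0.0474
grasp_force: 32.2
clock: 12.35
position: [0.4609, -0.2352, 0.1237]
orientation: [-0.014, 0.982, -0.076, -0.173]
wrist_force: [0.3, 0.1, -3.3]
opening: 0.0466
grasp_force: 103.0
t 12.35 pos [ 0.4609 -0.2352  0.1237] j [-0.42  0.62  0.19  1.48 -0.09  2.89] F [ 0.3  0.1 -3.3] open 46.6 g 103.0
[ 0.01714837 -0.02733476 -0.03330585]
```

```bash
python3 -m handwheel '[[-0.08,0.015,0.05,0,0,0.05],[-0.16,0.03,0.1,0,0,0.15],[-0.16,0.03,0.1,0,0,0.24],[-0.16,0.03,0.1,0,0,0.33],[-0.16,0.03,0.1,0,0,0.42],[-0.16,0.03,0.1,0,0,0.5],[-0.16,0.03,0.1,0,0,0.5],[-0.16,0.03,0.1,0,0,0.5]]'; python3 -c "
from plan import *
s=show(); print(np.degrees((rot(s['orientation'])*tool(-20).inv()).as_rotvec()))"
```

```text
clock: 13.15
position: [0.3795, -0.2195, 0.1721]
orientation: [0.053, 0.936, 0.305, -0.167]
wrist_force: [0.6, 0.2, -3.8]
opening: 0.0466
grasp_force: 103.3
t 13.15 pos [ 0.3795 -0.2195  0.1721] j [-0.34  0.32 -0.15  1.31 -0.29  2.2 ] F [ 0.6  0.2 -3.8] open 46.6 g 103.3
[ 0.15104875  0.21012655 44.83123988]
```

```bash
python3 -m handwheel '[[0,0,0,0,0,0.09],[0,0,0,0,0,0.18],[0,0,0,0,0,0.27],[0,0,0,0,0,0.36],[0,0,0,0,0,0.45],[0,0,0,0,0,0.54],[0,0,0,0,0,0.63],[0,0,0,0,0,0.7]]';  python3 -m handwheel '[[0,0,0,0,0,0.09],[0,0,0,0,0,0.18],[0,0,0,0,0,0.27],[0,0,0,0,0,0.36],[0,0,0,0,0,0.45],[0,0,0,0,0,0.54],[0,0,0,0,0,0.63],[0,0,0,0,0,0.7]]'; python3 - <<'E'
from plan import *
s=show(); print(np.degrees((rot(s['orientation'])*tool(-20).inv()).as_rotvec()))
# target: tool in bay lean -20, yaw 180 flipped tool x: pack frame = bay frame. tool orientation after = bayRot
gx,gz=-40.5,21
def ins(cx): # contacts face at bay x=cx ; grasp at (cx-60+gx, 0, gz)
    Tt=Rz(0); return 
tl=R.from_euler('z',np.pi)  # tool half-turned about own z
TT=tool(-20)*tl
np.save("TT.npy",TT.as_quat())
P=lambda cx,dz=0:world(q,bay((cx-60+gx,0,gz+dz)))[0]+TT.apply([0,0,.002])
lev=tool(20)*tl
a=to(P(-60,0),TT); b=to(P(-12,0),TT,prev=a); c=to(P(76),TT,prev=b); print(a[0],b[0],c[0])
print(np.degrees((TT*rot(s['orientation']).inv()).as_rotvec()))
E
```

```text
clock: 13.95
position: [0.3793, -0.2197, 0.1721]
orientation: [0.131, 0.637, 0.751, -0.113]
wrist_force: [-0.3, 0.1, -2.4]
opening: 0.0466
grasp_force: 103.5
clock: 14.75
position: [0.3788, -0.22, 0.1719]
orientation: [0.17, 0.152, 0.973, -0.026]
wrist_force: [1.1, -0.6, -4.1]
opening: 0.0468
grasp_force: 103.5
t 14.75 pos [ 0.3788 -0.22    0.1719] j [-0.59 -0.06 -0.6   0.69  0.09 -0.26] F [ 1.1 -0.6 -4.1] open 46.8 g 103.5
[ 2.06426968e-01 -7.70733403e-02  1.71049294e+02]
row [0.15, -0.025, 0.025] [0.102, 0.431, 0.095] rows>= 4.8
row [0.073, -0.011, -0.062] [0.0, 0.0, 0.0] rows>= 1.0
row [0.133, -0.021, -0.113] [0.0, 0.0, 0.0] rows>= 1.8
[ 0.4537784  -0.23232048  0.18437496] [ 0.49011552 -0.23794691  0.15352115] [ 0.55673357 -0.24826203  0.09695584]
[ 9.14466234 38.83102618  8.5928909 ]
```

```bash
python3 -m handwheel '[[0,0,0.04,0.02,0.09,0.02],[0.04,0,0.05,0.04,0.18,0.04],[0.08,-0.01,0.05,0.06,0.26,0.06],[0.12,-0.02,0.05,0.08,0.35,0.08],[0.15,-0.025,0.035,0.102,0.431,0.095],[0.15,-0.025,0.025,0.102,0.431,0.095],[0.15,-0.025,0.025,0.102,0.431,0.095],[0.15,-0.025,0.025,0.102,0.431,0.095]]'; python3 -m handwheel '[[0,0,0,0,0,0],[0,0,0,0,0,0]]' >/dev/null; python3 - <<'E'
from plan import *
s=show(); TT=R.from_quat(np.load("TT.npy")); print(np.degrees((TT*rot(s['orientation']).inv()).as_rotvec()))
gx,gz=-40.5,21
P=lambda cx,dz=0:world(q,bay((cx-60+gx,0,gz+dz)))[0]+TT.apply([0,0,.002])
to(P(-60),TT); to(P(-8),TT)
# predicted pack corner overlay
T=get_image("top");S=get_image("scene")
pk=R.from_matrix(np.eye(3)); BR=R.from_euler('z',q[2])*B
o=s["position"]-rot(s["orientation"]).apply([0,0,.002])-BR.apply([gx/1e3,0,gz/1e3])
out=[]
for p,w in((T,400),(S,400)):
    im=cv2.resize(p["img"][:,:,::-1],None,fx=5,fy=5,interpolation=2)
    W=lambda L:o+BR.apply(np.array(L)/1e3)
    for L,c in(([(52,24,32),(52,-24,32),(-60,-24,32),(-60,24,32)],(255,0,255)),([(60,22,30),(60,-22,30),(60,-22,1.5),(60,22,1.5)],(255,255,0))):
        cv2.polylines(im,[np.int32((proj(p,W(L))+.5)*5)],True,c,1)
    cv2.polylines(im,[np.int32((proj(p,world(q,[bay(v) for v in((0,25.5,0),(0,-25.5,0),(6,-25.5,35),(6,25.5,35))]))+.5)*5)],True,(0,255,0),1)
    x,y=np.int32(proj(p,W([(60,0,16)]))[0]*5); out.append(im[y-250:y+250,x-200:x+200])
cv2.imwrite("pics/ins.png",np.hstack(out))
E
```

```text
clock: 15.55
position: [0.4544, -0.2326, 0.1859]
orientation: [-0.171, 0.077, 0.982, 0.013]
wrist_force: [0.4, 0.4, -1.9]
opening: 0.047
grasp_force: 103.5
t 15.75 pos [ 0.4549 -0.2327  0.1889] j [-0.42  0.55  0.25  1.6  -0.09 -0.25] F [-0.   0.6 -3.2] open 46.4 g 103.5
[0.26226582 0.54993755 0.13447539]
row [-0.002, 0.001, -0.009] [0.003, 0.006, 0.001] rows>= 0.1
row [0.077, -0.011, -0.076] [0.003, 0.006, 0.001] rows>= 1.1
```

View pics/ins.png

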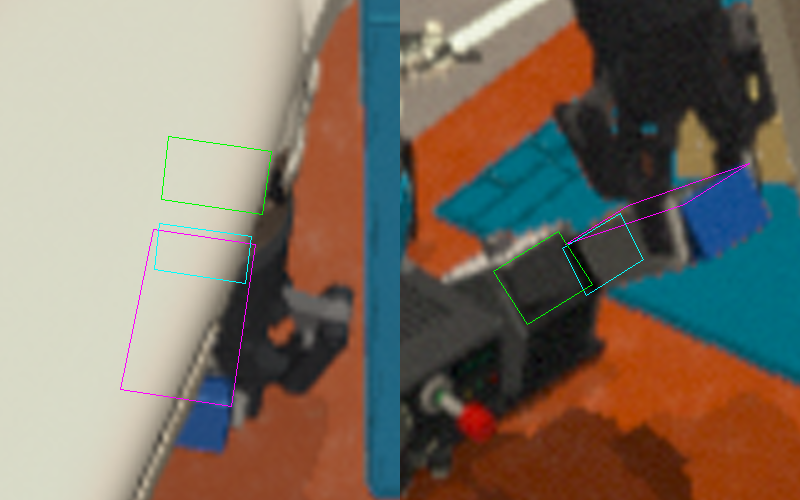

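Overlay agrees with the picture (cap corner and nose face at crop right 745,165 / 605,250). Inserting, 1 mm above the floor.

```bash
python3 -m handwheel '[[0.02,-0.003,-0.02,0.003,0.006,0.001],[0.04,-0.006,-0.04,0.003,0.006,0.001],[0.06,-0.009,-0.06,0.003,0.006,0.001],[0.078,-0.011,-0.075,0.003,0.006,0.001],[0.078,-0.011,-0.075,0.003,0.006,0.001],[0.078,-0.011,-0.075,0.003,0.006,0.001]]'; cat > ins.py <<'E'
from plan import *
gx,gz=-40.5,21
TT=R.from_quat(np.load("TT.npy")); BR=R.from_euler('z',q[2])*B
P=lambda cx,dz=0,dy=0:world(q,bay((cx-60+gx,dy,gz+dz)))[0]+TT.apply([0,0,.002])
def rep():
    s=show(); e=BR.inv().apply(s["position"]-P(0))*1e3
    print("contacts bay x,dy,dz",e.round(1),"F bay",BR.inv().apply(s["wrist_force"]).round(1),"rot err bay deg",np.degrees(BR.inv().apply((TT*rot(s['orientation']).inv()).as_rotvec())).round(2)); return s
E
python3 - <<'E'
from ins import *
rep(); to(P(0,1),TT); to(P(20,1),TT)
E
```

```text
clock: 16.45
position: [0.4943, -0.2378, 0.1477]
orientation: [-0.176, 0.075, 0.981, 0.015]
wrist_force: [0.2, 0.4, -2.7]
opening: 0.0461
grasp_force: 103.5
t 16.45 pos [ 0.4943 -0.2378  0.1477] j [-0.4   0.67  0.35  1.59 -0.08 -0.24] F [ 0.2  0.4 -2.7] open 46.1 g 103.5
contacts bay x,dy,dz [-5.1  0.7 -1.9] F bay [ 1.9  0.4 -2. ] rot err bay deg [-0.06 -0.39 -0.1 ]
row [0.011, -0.003, -0.002] [-0.002, -0.004, -0.0] rows>= 0.1
row [0.041, -0.008, -0.028] [-0.002, -0.004, -0.0] rows>= 0.5
```

```bash
python3 -m handwheel '[[0.004,-0.002,0.004,-0.002,-0.004,0],[0.011,-0.003,-0.002,-0.002,-0.004,0],[0.021,-0.005,-0.011,-0.002,-0.004,0],[0.031,-0.006,-0.02,-0.002,-0.004,0],[0.041,-0.008,-0.028,-0.002,-0.004,0],[0.041,-0.008,-0.028,-0.002,-0.004,0]]';python3 - <<'E'
from ins import *
rep(); to(P(20,1),TT); to(P(30,1),TT)
E
```

```text
clock: 17.05
position: [0.5153, -0.242, 0.1329]
orientation: [-0.173, 0.075, 0.982, 0.013]
wrist_force: [-0.3, 0.3, -3.0]
opening: 0.0467
grasp_force: 103.7
t 17.05 pos [ 0.5153 -0.242   0.1329] j [-0.4   0.72  0.4   1.59 -0.08 -0.23] F [-0.3  0.3 -3. ] open 46.7 g 103.7
contacts bay x,dy,dz [20.7 -0.1  0.6] F bay [ 1.7  0.3 -2.5] rot err bay deg [ 0.03  0.02 -0.02]
row [-0.001, 0.0, 0.002] [0.0, 0.0, -0.0] rows>= 0.0
row [0.015, -0.002, -0.011] [0.0, 0.0, -0.0] rows>= 0.2
```

```bash
python3 -m handwheel '[[0.0076,-0.0012,-0.0064,0,0,0],[0.015,-0.0023,-0.0129,0,0,0],[0.0227,-0.0035,-0.0193,0,0,0],[0.0303,-0.0047,-0.0257,0,0,0],[0.0379,-0.0058,-0.0322,0,0,0],[0.0379,-0.0058,-0.0322,0,0,0]]';python3 - <<'E'
from ins import *
rep(); to(P(70,0),TT)
E
```

```text
clock: 17.65
position: [0.5331, -0.2447, 0.117]
orientation: [-0.174, 0.075, 0.982, 0.013]
wrist_force: [-2.3, 0.5, -6.7]
opening: 0.0467
grasp_force: 103.3
t 17.65 pos [ 0.5331 -0.2447  0.117 ] j [-0.39  0.76  0.45  1.59 -0.08 -0.22] F [-2.3  0.5 -6.7] open 46.7 g 103.3
contacts bay x,dy,dz [44.8 -0.1  0. ] F bay [ 2.5  0.1 -6.7] rot err bay deg [ 0.01 -0.1  -0.02]
row [0.038, -0.006, -0.032] [-0.0, -0.001, -0.0] rows>= 0.5
```

```bash
python3 -m handwheel '[[0.0076,-0.0012,-0.0064,0,0,0],[0.015,-0.0023,-0.0129,0,0,0],[0.0227,-0.0035,-0.0193,0,0,0],[0.0303,-0.0047,-0.0257,0,0,0],[0.035,-0.0054,-0.0298,0,0,0],[0.035,-0.0054,-0.0298,0,0,0]]';python3 - <<'E'
from ins import *
rep()
E
```

```text
clock: 18.25
position: [0.5507, -0.2474, 0.102]
orientation: [-0.174, 0.075, 0.982, 0.013]
wrist_force: [-3.0, 0.7, -6.7]
opening: 0.0464
grasp_force: 103.3
t 18.25 pos [ 0.5507 -0.2474  0.102 ] j [-0.38  0.81  0.5   1.6  -0.08 -0.22] F [-3.   0.7 -6.7] open 46.4 g 103.3
contacts bay x,dy,dz [68.1 -0.1 -0. ] F bay [ 2.   0.2 -7.1] rot err bay deg [ 0.   -0.07 -0.02]
```

```bash
for i in 1 2 3; do python3 -m handwheel '[[0.0045,-0.0007,-0.0039,0,0,0],[0.0045,-0.0007,-0.0039,0,0,0]]' >/dev/null; python3 -c "
from ins import *
rep()"; done
```

```text
t 18.45 pos [ 0.5534 -0.2478  0.1001] j [-0.38  0.82  0.51  1.6  -0.08 -0.22] F [ -1.2  -0.4 -10.6] open 46.8 g 103.5
contacts bay x,dy,dz [71.4 -0.1  0.2] F bay [ 5.9 -0.5 -8.9] rot err bay deg [-0.    0.   -0.02]
t 18.65 pos [ 0.5556 -0.2482  0.0991] j [-0.38  0.82  0.51  1.6  -0.08 -0.22] F [-5.2  0.4 -6.6] open 46.9 g 103.7
contacts bay x,dy,dz [73.7 -0.1  0.9] F bay [ 0.3 -0.4 -8.3] rot err bay deg [ 0.02  0.02 -0.02]
t 18.85 pos [ 0.5558 -0.2483  0.099 ] j [-0.38  0.83  0.52  1.61 -0.08 -0.22] F [-10.8   2.8   0.8] open 46.6 g 104.2
contacts bay x,dy,dz [74.  -0.2  1. ] F bay [-9.   1.1 -6.5] rot err bay deg [ 0.03 -0.21 -0.03]
```

```bash
for i in 1 2; do python3 -m handwheel '[[0.003,-0.0005,-0.0026,0,0,0],[0.003,-0.0005,-0.0026,0,0,0],[0.003,-0.0005,-0.0026,0,0,0]]' >/dev/null; python3 -c "
from ins import *
rep()"; done
```

```text
t 19.15 pos [ 0.5559 -0.2484  0.0989] j [-0.38  0.83  0.52  1.61 -0.08 -0.22] F [-14.9   3.8   6.6] open 46.6 g 104.4
contacts bay x,dy,dz [74.2 -0.3  1. ] F bay [-16.    1.4  -4.8] rot err bay deg [ 0.02 -0.35 -0.03]
t 19.45 pos [ 0.5561 -0.2485  0.0988] j [-0.38  0.83  0.53  1.62 -0.08 -0.22] F [-19.1   4.5  11.9] open 46.3 g 104.7
contacts bay x,dy,dz [74.3 -0.3  1. ] F bay [-22.7   1.5  -3.5] rot err bay deg [ 0.03 -0.5  -0.05]
```

```bash
python3 -m handwheel '[[-0.0045,0.0007,0.0039,0,0,0],[-0.009,0.0014,0.0077,0,0,0],[-0.0098,0.0015,0.0083,0,0,0],[-0.0098,0.0015,0.0083,0,0,0]]' >/dev/null; python3 -c "
from ins import *
rep()"; python3 -m handwheel '[[-0.0022,0.0003,0.0019,0,0,0],[-0.0022,0.0003,0.0019,0,0,0]]' >/dev/null; python3 -c "
from ins import *
rep()"
```

```text
t 19.85 pos [ 0.5557 -0.2482  0.0992] j [-0.38  0.82  0.51  1.6  -0.08 -0.22] F [-6.2  1.7 -5.1] open 46.3 g 103.6
contacts bay x,dy,dz [73.8 -0.1  1.1] F bay [-1.6  0.7 -7.9] rot err bay deg [ 0.02  0.02 -0.01]
t 20.05 pos [ 0.5555 -0.2482  0.0995] j [-0.38  0.82  0.51  1.6  -0.08 -0.22] F [-3.   0.7 -8. ] open 46.7 g 103.5
contacts bay x,dy,dz [73.4 -0.1  1.2] F bay [ 2.8  0.2 -8.1] rot err bay deg [ 0.02  0.12 -0.01]
```

```bash
python3 -m handwheel '[[0,0,0,0,0,0],[0,0,0,0,0,0],[0,0,0,0,0,0],[0,0,0,0,0,0]]' 82; python3 -m handwheel '[[0.02,-0.003,0.057,0,0,0],[0.04,-0.006,0.115,0,0,0],[0.06,-0.01,0.17,0,0,0],[0,-0.1,0.25,0,0,0],[-0.1,-0.2,0.3,0,0,0],[-0.2,-0.3,0.3,0,0,0],[-0.3,-0.4,0.3,0,0,0],[-0.3,-0.4,0.3,0,0,0]]'; python3 - <<'E'
from ins import *
T=get_image("top");S=get_image("scene")
out=[]
for p in(T,S):
    im=cv2.resize(p["img"][:,:,::-1],None,fx=7,fy=7,interpolation=2)
    def pl(L,c,off=0): cv2.polylines(im,[np.int32((proj(p,world(q,[bay(v) for v in L]))+.5)*7)],True,c,1)
    pl([(-44,24,32),(-44,-24,32),(-44,-24,0),(-44,24,0)],(255,255,0))
    pl([(-38,24,32),(-38,-24,32),(-38,-24,0),(-38,24,0)],(255,0,255))
    x,y=np.int32(proj(p,world(q,bay((-20,20,16))))[0]*7); out.append(im[y-250:y+250,x-200:x+200])
cv2.imwrite("pics/home.png",np.hstack(out))
E
```

```text
clock: 20.45
position: [0.5561, -0.2487, 0.101]
orientation: [-0.171, 0.076, 0.982, 0.013]
wrist_force: [0.2, -0.5, -0.1]
opening: 0.0819
grasp_force: 0.0
clock: 21.25
position: [0.4254, -0.428, 0.249]
orientation: [-0.172, 0.075, 0.982, 0.012]
wrist_force: [0.4, -0.6, 0.4]
opening: 0.082
grasp_force: 0.0
```

View pics/home.png

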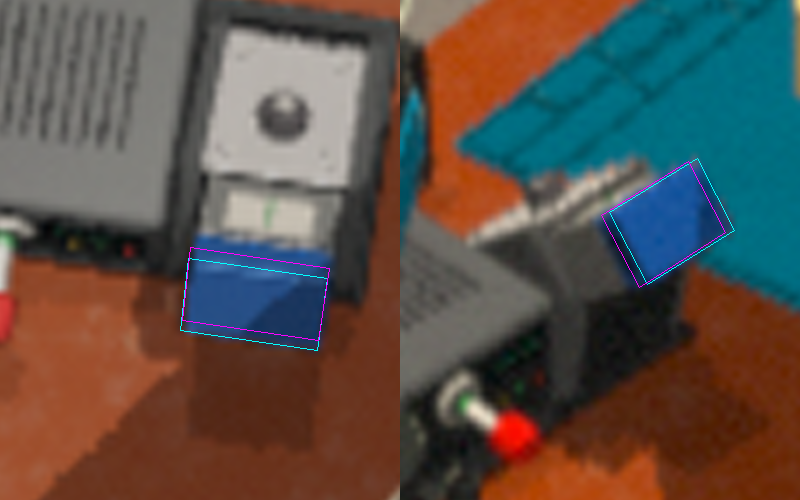

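The cap face lies between the drawn 38 and 44 mm outlines, nearer the 44 (crop 255,335), so the pack is home within fit error. Now the knob.

```bash
python3 - <<'E'
from ins import *
show()
TK=tool(0)*R.from_euler('z',np.pi)
S=get_image("scene");T=get_image("top")
for p in(S,T):
  for r in regions_of(p,"selector_knob")[:1]: print(r["conf"],r["uv"],proj(p,world(q,(-66,94,52)))[0])
  m=cv2.cvtColor(p["img"],cv2.COLOR_RGB2HSV); u,v=np.int32(proj(p,world(q,(-66,94,52)))[0])
  mm=((m[...,0]<5)|(m[...,0]>174))&(m[...,1]>190)&(m[...,2]>120); k=np.zeros_like(mm); k[v-10:v+11,u-10:u+11]=1; ys,xs=np.nonzero(mm&k); print("red",xs.mean(),ys.mean(),len(xs))
  for r in regions_of(p,"microscope")[:1]: ys,xs=np.nonzero(r["pixels"]); print("mic",r["conf"],r["uv"],xs.min(),xs.max(),ys.min(),ys.max())
K=world(q,(-66,94,52))[0]+[0,0,-.002]
h=to(K+[0,0,.1],TK); to(K,TK,prev=h); print(K)
E
```

```text
t 21.35 pos [ 0.4217 -0.4315  0.2496] j [-0.71  0.71  0.69  1.85 -0.18 -0.52] F [ 0.7  0.2 -0.3] open 82.1 g 0.0
red 306.5263157894737 212.1578947368421 38
0.69 [422.2, 291.8] [279.36663924 195.85428505]
red 278.85714285714283 196.14285714285714 14
row [0.237, 0.548, -0.185] [-0.033, -0.219, -0.002] rows>= 6.3
row [0.0, 0.0, -0.2] [0.0, 0.0, 0.0] rows>= 2.0
[ 0.54636564 -0.15153649  0.055     ]
```

```bash
python3 -m handwheel '[[0.06,0.1,0,0,-0.06,0],[0.12,0.2,0,-0.01,-0.12,0],[0.18,0.3,0,-0.02,-0.18,0],[0.22,0.4,0,-0.033,-0.219,0],[0.237,0.5,0,-0.033,-0.219,-0.002],[0.237,0.548,0,-0.033,-0.219,-0.002],[0.237,0.548,-0.1,-0.033,-0.219,-0.002],[0.237,0.548,-0.185,-0.033,-0.219,-0.002]]' 45;  python3 -m handwheel '[[0,0,0,0,0,0],[0,0,0,0,0,0],[0,0,0,0,0,0]]';  python3 - <<'E'
from ins import *
s=show();TK=tool(0)*R.from_euler('z',np.pi)
K=world(q,(-66,94,52))[0]+[0,0,-.002]
to(K,TK)
E
```

```text
clock: 22.45
position: [0.5469, -0.1488, 0.1554]
orientation: [0.002, 0.074, 0.997, 0.0]
wrist_force: [-0.2, -0.9, -0.1]
opening: 0.0453
grasp_force: 0.0
clock: 22.75
position: [0.547, -0.153, 0.1579]
orientation: [0.002, 0.078, 0.997, 0.0]
wrist_force: [-0.1, 0.8, 0.3]
opening: 0.0452
grasp_force: 0.0
t 22.75 pos [ 0.547  -0.153   0.1579] j [-0.27  0.42  0.02  1.17  0.   -0.12] F [-0.1  0.8  0.3] open 45.2 g 0.0
row [-0.001, 0.003, -0.206] [-0.0, 0.003, 0.002] rows>= 2.1
```

```bash
python3 -m handwheel '[[0,0.001,-0.06,0,0,0],[-0.001,0.003,-0.12,0,0.003,0.002],[-0.001,0.003,-0.16,0,0.003,0.002],[-0.001,0.003,-0.19,0,0.003,0.002],[-0.001,0.003,-0.206,0,0.003,0.002],[-0.001,0.003,-0.206,0,0.003,0.002]]'; python3 -m handwheel '[[0,0,0,0,0,0],[0,0,0,0,0,0],[0,0,0,0,0,0],[0,0,0,0,0,0],[0,0,0,0,0,0],[0,0,0,0,0,0]]' 8 25; python3 -c "
from plan import *
s=show()
print('dock',R.from_euler('z',q[2]).inv().apply(s['position']-[q[0],q[1],.005])*1e3)"
```

```text
clock: 23.35
position: [0.5453, -0.1518, 0.0531]
orientation: [-0.002, 0.077, 0.997, 0.0]
wrist_force: [-0.0, -0.1, -1.3]
opening: 0.0449
grasp_force: 0.0
clock: 23.95
position: [0.5458, -0.1516, 0.0538]
orientation: [-0.001, 0.077, 0.997, 0.0]
wrist_force: [-0.6, -0.6, 5.8]
opening: 0.0156
grasp_force: 24.5
t 23.95 pos [ 0.5458 -0.1516  0.0538] j [-0.27  0.52 -0.11  0.94  0.   -0.12] F [-0.6 -0.6  5.8] open 15.6 g 24.5
dock [-66.59632331  93.88277109  48.82881581]
```

```bash
cat > k.py <<'E'
from plan import *
s=show(); D=R.from_euler('z',q[2]); print('dock',(D.inv().apply(s['position']-[q[0],q[1],.005])*1e3).round(1),"F",D.inv().apply(s["wrist_force"]).round(1))
E
python3 -m handwheel '[[0,0,0,0,0,0],[0,0,0,0,0,0],[-0.004,0.0006,0,0,0,0],[-0.008,0.0012,0,0,0,0],[-0.012,0.0018,0,0,0,0],[-0.012,0.0018,0,0,0,0]]' 8 45 >/dev/null; python3 k.py;  python3 -m handwheel '[[-0.003,0.0005,0,0,0,0],[-0.006,0.0009,0,0,0,0],[-0.006,0.0009,0,0,0,0]]'>/dev/null; python3 k.py
```

```text
t 24.55 pos [ 0.5394 -0.1506  0.0538] j [-0.27  0.51 -0.13  0.93 -0.   -0.12] F [-0.  -0.6  9.8] open 15.1 g 44.6
dock [-73.1  93.9  48.8] F [ 0.1 -0.6  9.8]
t 24.85 pos [ 0.5358 -0.15    0.0538] j [-0.27  0.51 -0.14  0.93 -0.   -0.12] F [-0.9  0.2  9.4] open 15.5 g 44.6
dock [-76.7  93.9  48.8] F [-1.   0.1  9.4]
```

```bash
python3 -m handwheel '[[0,0,0,0,0,0],[0,0,0,0,0,0],[0,0,0,0,0,0],[0,0,0,0,0,0]]' 45; python3 -m handwheel '[[0,0,0.06,0,0,0],[0,0,0.14,0,0,0],[0,0,0.24,0,0,0],[-0.1,-0.1,0.34,0,0,0],[-0.2,-0.2,0.38,0,0,0],[-0.2,-0.3,0.38,0,0,0],[-0.25,-0.4,0.38,0,0,0],[-0.3,-0.5,0.38,0,0,0]]'; python3 -m handwheel '[[0,-0.1,0,0,0,0],[0,-0.1,0,0,0,0],[0,-0.1,0,0,0,0]]'; python3 - <<'E'
from ins import *
T=get_image("top");S=get_image("scene"); out=[]
for p in(S,T):
  for pull in(0,10,20): print(pull,proj(p,world(q,(-66-pull,94,52)))[0].round(1))
  m=cv2.cvtColor(p["img"],cv2.COLOR_RGB2HSV); u,v=np.int32(proj(p,world(q,(-76,94,52)))[0])
  mm=((m[...,0]<5)|(m[...,0]>174))&(m[...,1]>190)&(m[...,2]>120); k=np.zeros_like(mm); k[v-12:v+13,u-12:u+13]=1; ys,xs=np.nonzero(mm&k); print("red",xs.mean(),ys.mean(),len(xs))
  im=cv2.resize(p["img"][:,:,::-1],None,fx=7,fy=7,interpolation=2)
  for xx,c in((-44,(255,255,0)),(-38,(255,0,255))): cv2.polylines(im,[np.int32((proj(p,world(q,[bay((xx,a,b)) for a,b in((24,32),(-24,32),(-24,0),(24,0))]))+.5)*7)],True,c,1)
  x,y=np.int32(proj(p,world(q,(-50,45,60)))[0]*7); out.append(im[y-250:y+250,x-200:x+200])
cv2.imwrite("pics/end.png",np.hstack(out))
E
```

```text
clock: 25.25
position: [0.5348, -0.1497, 0.0517]
orientation: [-0.003, 0.077, 0.997, 0.001]
wrist_force: [0.0, -0.1, -0.3]
opening: 0.0451
grasp_force: 0.0
clock: 26.05
position: [0.4108, -0.3475, 0.2401]
orientation: [-0.002, 0.076, 0.997, 0.0]
wrist_force: [1.0, 0.1, 0.1]
opening: 0.045
grasp_force: 0.0
clock: 26.35
position: [0.4108, -0.3968, 0.238]
orientation: [-0.003, 0.078, 0.997, 0.001]
wrist_force: [0.6, 0.8, 0.1]
opening: 0.045
grasp_force: 0.0
0 [306.3 212.4]
10 [308.9 214.1]
20 [311.4 215.9]
red 309.10526315789474 213.76315789473685 38
0 [279.4 195.9]
10 [278.7 199.7]
20 [278.1 203.6]
red 278.8235294117647 199.94117647058823 17
```

View pics/end.png

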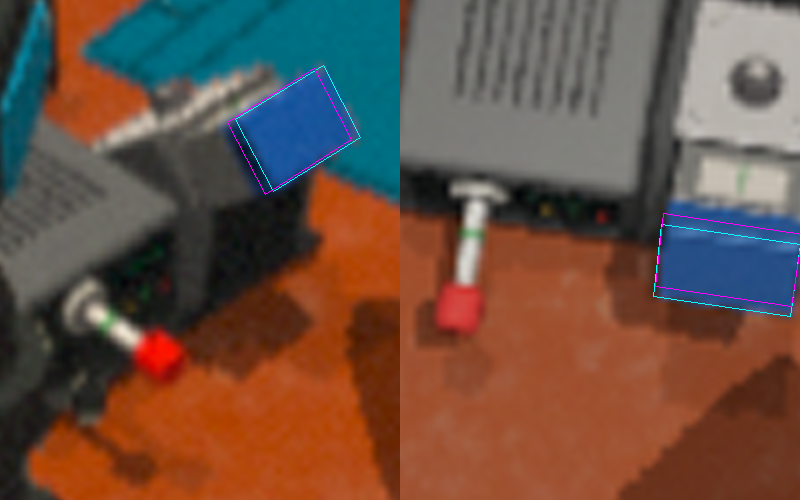

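The knob measures at the 10 mm stop in both cameras (309.1,213.8 and 278.8,199.9). The pack is still seated, and the arm is clear of everything.

```bash
python3 -c "
from workcell import order
print(order.hand_in())"
```

```text
the job is handed in; nothing more can be done
None
```

The job is handed in at about 26 s: the pack is turned end for end and seated contacts first against its hard stop. I judged the seating from the push force and the pictures, where its cap end sticks out about 44 mm. The red selector was then pulled to its middle click, and nothing else on the bench was touched.

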